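# Set the food warmer's heat wheel and switch it on

## Task

Set the flat food warmer for the pot that stands on it: with a closed fingertip resting lightly on the ribbed thumbwheel that pokes out of its narrow slot, roll the wheel until the pointer in the window lines up with the steel clip beside the window (not with one of the low studs). Lift off, then push the slide switch all the way across towards the window to switch the warmer on, without disturbing that setting or the pot and candle standing on the warmer. Be gentle: never bear down hard on the sprung wheel, the switch or the panel.

Things in the scene. Friction and masses are not known exactly. Their poses are not given: they have to be found in the camera images.
- warmer: Flat white food warmer, fixed, 190 x 270 mm, level top panel 55 mm above the worktop. Origin on the worktop; the housing spans its x -85 to 105, y -135 to 135 mm (panel 4 mm less all round). x points from the control strip (robot's side) to the back, y left, z up; all points share these axes. A steel hotplate (112 mm across, 6 mm high) is centred at x 40, y 0 mm.
- slot (a point): Middle of the wheel's narrow slot (46 mm along x, 17 mm along y) at panel height, at warmer x -50, y -75 mm. The wheel's topmost point stands straight above it, but how far proud of the panel differs from one warmer to the next: 4 to 12 mm, not measured; it must be felt for.
- wheel (a joint): Angle of the black ribbed thumbwheel (radius 22, width 12 mm, axis along warmer y), 0 to 4.2 rad between stops, growing as its top rolls away from the robot (+x). About 1.6 N at the rim turns it; it stays where left; pressed too lightly, the finger slips. Its axle is sprung: 2 N starts it sinking, then 6 N per mm, hard stop at 6 mm. Over 12 N from the fingers damages it.
- window (a point): Middle of the dark window in the panel (16 mm along x, 72 mm along y), at panel height. Some mm below lies a white pointer bar (14 mm along x, 2 mm wide), geared to the wheel and out of reach: it stands at warmer y = 45 mm - 14 mm x wheel angle in rad, so it moves right, towards the wheel, as the angle grows.
- mark (a point): Middle of the top of the fixed steel clip (11 mm along x, 5 along y, 6 high) at the window's far long edge. It sits at one of four settings: warmer y 19.8, 10.0, 0.2 or -9.6 mm = wheel at 1.8, 2.5, 3.2 or 3.9 rad; low round studs (4 mm across, 1.5 high) mark the other three. Set means: the pointer's middle at the clip's y, within half the clip's width (2.5 mm, 0.18 rad of wheel).
- switch (a joint): Travel of the slide switch: 0 off (as found) to 0.016 m fully on, growing as its grey tab slides towards warmer -y (right, towards the window). About 3 N moves it; a finger dragged back against it takes it along; it stays where it is left; hard stop at the end.
- switch_tab (a point): Middle of the top of the switch's grey tab (16 mm along x, 12 along y, standing 12.5 mm above the panel) near the left end of the control strip, warmer x -50, y 98 mm when off. The panel left of it is bare up to the housing's edge at y 131 mm.
- pot: Low round pale pot with a lid, 90 mm across, 32 mm high, loose on the middle of the hotplate; origin at the centre of its underside. To be left alone.
- tealight: Small round candle in a metal cup, 38 mm across, 17 mm high, loose on the panel's far left corner; origin at the centre of its underside. To be left alone.

How it is judged:
By the outcome, as a careful person would: the job done as asked, in the order asked, and still so for the second after the job is handed in, with the robot touching nothing.
It also fails if it takes over 64 s, if anything falls off the work surface, if the arm or the gripper's body presses on something with over 40 N, if the wrist force passes 120 N, or if a joint passes its speed limit or range.

## Robot

A 7-joint arm with a two-finger parallel gripper is mounted at the origin on a cart in front of the work surface, level with it; the furniture and walls round the work are solid. World frame = base frame: x ahead of the robot, y to its left, z up, the work surface at z = 0. Lengths are in mm, angles in rad, forces in N, time in s.
With the tool pointing down it reaches from about 400 to 875 mm from the base axis. Payload 4.4 kg.
Tool frame: the origin (TCP) lies midway between the tips of the shut fingers; the grasp point (between the pads) lies 19 mm behind it (ctrl.pinch_z is the distance from the TCP to the grasp point, in mm); z points along the fingers, y is the line along which they close (so a half turn about z gives the same grasp; the last joint's range is limited). The gripper opens to 85 mm and grips with 20 to 120 N. Pads are 22 mm wide; open, the fingers measure 114 mm over their backs; the gripper's body (76 mm by 85 mm) begins 54 mm behind the grasp point. The pads swing forward as they close: fully open they stand 13 mm farther back than shut.
Start: joints at [1.123, 0.628, 0.038, 1.517, -0.027, 0.996, -0.02], TCP at [242.213, -603.201, 231.313] pointing down, gripper open.
Joint ranges: [-3.06, 3.06], [-0.37, 2.12], [-1.25, 1.32], [0.18, 2.47], [-1.1, 4.24], [0.23, 1.98], [-2.94, 2.94]. Speed limits (rad/s): [2.57, 2.57, 3.14, 3.14, 3.14, 3.14, 3.14].

## Interface

Orientations are given as [roll, pitch, yaw] about the fixed x, y, z axes, in that order (R = Rz(yaw) Ry(pitch) Rx(roll)).
In Python, from cell import read_state, cams, order, ctrl gives the robot as it stands.
- The arm moves only by the tool move_arm, never from a script. Its argument "targets" is text: rows parted by semicolons, each of 7 numbers parted by spaces: the gripper's target within -1 to 1 (fully open at 1, half-way at 0, shut at -1), then the shift along the tool's x, y, z in cm, then the turn, a rotation vector about the tool's x, y, z in degrees. A call has 1 to 5 rows; each row shifts and turns the commanded pose from where the row before left it, along the tool's axes as they then stand; what a row does not reach is not made up. A row lasts 1/12 s, in which the tool goes at most 41.7 mm and 7.16 degrees, less where a joint would pass 70% of its speed; a pose out of reach is approached as far as the arm can. A call with a gripper value outside its range is refused whole. The fingers move at their own pace and stop on an object; the grip force is fixed at half the most. Time passes only in rows, so rows that do not move let the fingers close. It gives the time, the measured TCP pose, the force, the opening and the grip force at its end, in the units of the state.
- read_state(): the state, without advancing time (a new reading comes with each control period).
- cams.get_image(name): name is "side" or "top"; returns a dict with "color" (384x512x3 uint8, red, green, blue), "fovy" (degrees; the focal length in pixels is half the picture's height over the tangent of half this angle, whatever the lens; pixels are square), "cx", "cy" (the principal point, pixels), "k1" (the pictures are not rectified: a ray, as slopes to the right and down, at radius r is drawn at 1 + k1 r^2 times it, then the intrinsics apply), "rvec" (rotation vector, rad) and "tvec" (3), from world to camera coordinates, as OpenCV has them. Camera axes: x right, y down, z forward; pixel columns grow to the right and rows downward; lengths in mm; the calibration is good to about 2 mm. A picture is of the moment at which its call begins. There is no depth.
- order.finish_job(): hands the job in; it is judged then, once.
The state is a dict: "clock": time; "qpos": joint angles; "qd": joint speeds; "tau": joint torques, N m; "eef_pos": TCP position; "tool_rot": TCP orientation; "force": force on the tool from outside, world axes, zero at the start; "torque": the same for the moment, N m; "width": finger opening in mm; "gripper_force": force on a finger pad.
Only numpy, scipy, OpenCV 4.12 (cv2) and the standard library are available. Lean on these libraries where they do the work, as an engineer would, in place of code of your own. Each camera call takes 0.05 s, during which the arm holds its last target. There are 200 camera calls.

## Working session

There is one attempt and no reset: what is moved stays moved. The work goes in short steps, Python scripts to look and compute and a tool call to move; the robot and the scene stay as the last step left them, time stands still between calls to the robot, and variables do not carry over. Pictures are saved under pics/ and viewed, at most 10 in all, crops included, and the job is handed in when it is done.

Besides the shell and the picture viewer there is one more tool, called after "Emit:" by a JSON object that holds its "method" and its "body". move_arm: Moves the arm, as the interface text tells. Its arguments: {"type":"object","properties":{"targets":{"type":"string"}},"required":["targets"]}

```bash
mkdir -p pics
cat > h.py <<'E'
import numpy as np, cv2
from cell import read_state, cams, order, ctrl
def K(i):
    h,w=i["color"].shape[:2]; f=h/2/np.tan(np.radians(i["fovy"])/2)
    return np.array([[f,0,i["cx"]],[0,f,i["cy"]],[0,0,1.]]), np.array([i["k1"],0,0,0.])
def ray(i,uv):
    k,d=K(i); n=cv2.undistortPoints(np.array([[uv]],float),k,d)[0,0]
    R=cv2.Rodrigues(np.array(i["rvec"],float))[0]; t=np.array(i["tvec"],float).ravel()
    return -R.T@t, R.T@np.array([n[0],n[1],1])
def onz(i,uv,z):
    o,v=ray(i,uv); return o+v*(z-o[2])/v[2]
def tri(i1,a,i2,b):
    o1,v1=ray(i1,a);o2,v2=ray(i2,b)
    s=np.linalg.lstsq(np.c_[v1,-v2],o2-o1,rcond=None)[0]
    p,q=o1+s[0]*v1,o2+s[1]*v2; return (p+q)/2,np.linalg.norm(p-q)
def proj(i,P):
    k,d=K(i); return cv2.projectPoints(np.array(P,float).reshape(-1,3),np.array(i["rvec"],float),np.array(i["tvec"],float),k,d)[0][:,0]
E
python3 - <<'E'
from h import *
import pickle
I={n:cams.get_image(n) for n in("side","top")}
pickle.dump(I,open("I0.pkl","wb"))
for n,i in I.items():
    cv2.imwrite(f"pics/{n}0.png",cv2.resize(i["color"][...,::-1],None,fx=1.5,fy=1.5,interpolation=cv2.INTER_CUBIC)); print(n,{k:v for k,v in i.items() if k!="color"})
s=read_state();print(s)
E
```

```text
side {'fovy': 47.22320548395909, 'cx': 255.2996996525973, 'cy': 191.932759143915, 'k1': 0.048319571189901975, 'rvec': array([ 2.10180995, -0.55931614,  0.26954612]), 'tvec': array([-403.59847575,  354.02189291,  471.77769575])}
top {'fovy': 45.5197997953693, 'cx': 252.44202910799044, 'cy': 191.07294822564532, 'k1': -0.13700449209305077, 'rvec': array([ 2.19392718, -2.22407012,  0.07055703]), 'tvec': array([240.18668542, 580.92224468, 906.03087234])}
{'clock': 0.1, 'qpos': array([ 1.12319785,  0.62926172,  0.03846453,  1.51823542, -0.02698557,
        0.99631069, -0.01999621]), 'qd': array([ 0.00126733, -0.00292898, -0.00136999, -0.00344138,  0.00186161,
        0.00060969, -0.00209975]), 'tau': array([ 1.84285156e-03, -5.64533257e+01,  1.22973327e+00, -1.93974191e+01,
        1.11746634e-02,  5.42641836e-03, -4.81618756e-06]), 'eef_pos': array([ 241.99426168, -602.68452483,  230.48659413]), 'tool_rot': array([-3.13989646e+00,  4.05979653e-05,  3.81794888e-01]), 'force': array([-0.52252717, -0.13124532,  0.60462081]), 'torque': array([ 0.00425067, -0.01505612, -0.01725714]), 'gripper_force': 0.0, 'width': 85.56604205100024}
```

View pics/side0.png

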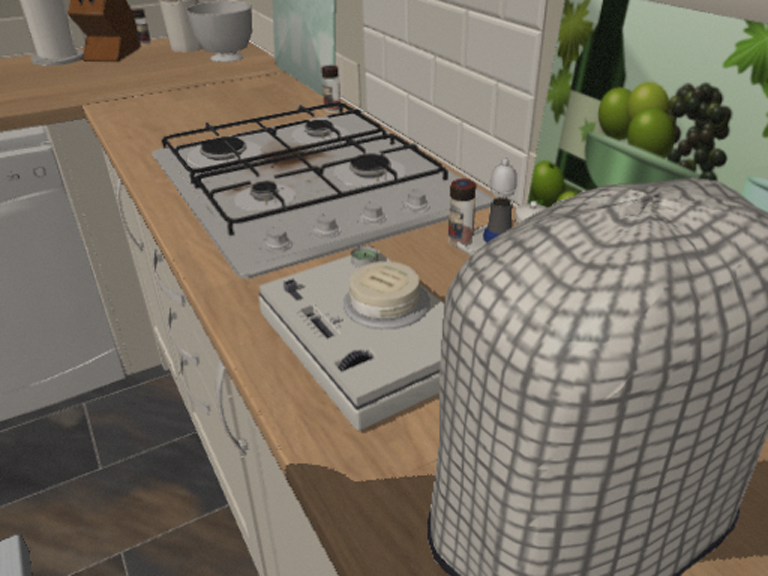

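View pics/top0.png

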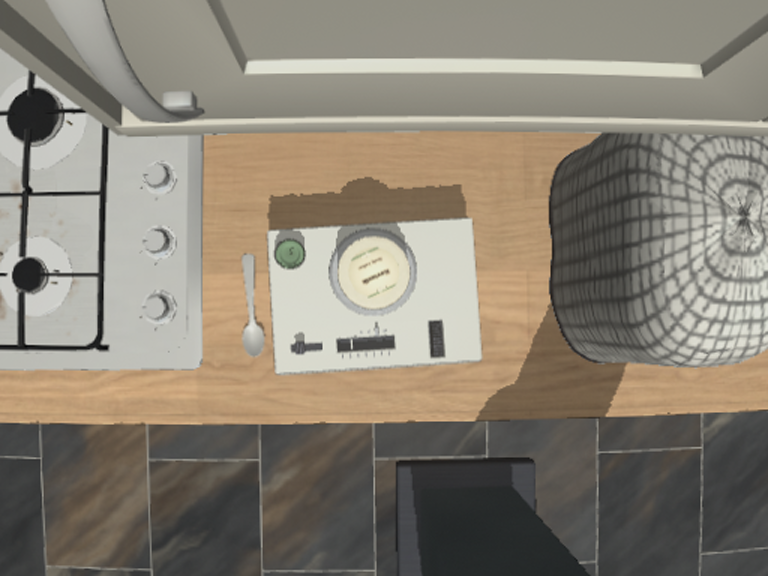

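The side view shows the warmer (about 260–440, 250–430), with switch, window and wheel along its near edge. In the top view it spans about 268–481, 220–373: wheel near (437,338), window near (366,344), switch near (305,343) and clip near (377,328). I'll enlarge both.

Run:
```python
from h import *
import pickle
I=pickle.load(open("I0.pkl","rb"))
for n,(x,y,w,h,s) in {"top":(172,140,156,114,5),"side":(168,160,134,126,4.7)}.items():
    c=I[n]["color"][y:y+h,x:x+w,::-1]; cv2.imwrite(f"pics/{n}0c.png",cv2.resize(c,None,fx=s,fy=s,interpolation=cv2.INTER_CUBIC))
```

```text
(no output)
```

View pics/top0c.png

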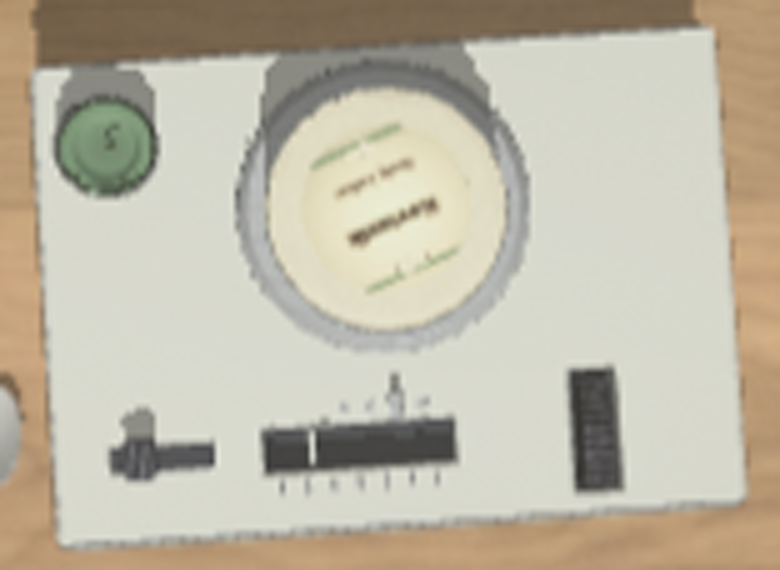

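View pics/side0c.png

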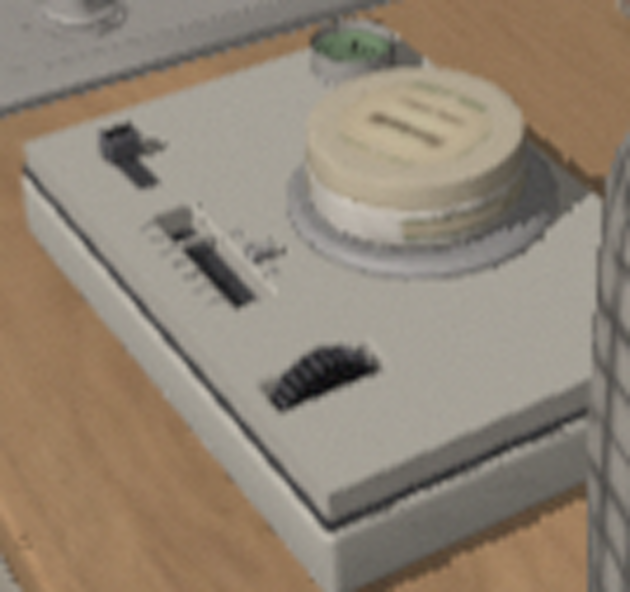

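The top crop shows the panel corners (33,70), (713,30), (745,500), (60,546). The window spans (262–457, 417–474) with the pointer at (312,448), and the slot centre is (596,429). The clip is at (395,402), third from the left, with low studs at about 343, 370 and 424. The side crop shows the wheel in its slot at (265–382, 340–412). Next I'll fit the pose.

Run:
```python
from h import *
import pickle
from scipy.optimize import least_squares
I=pickle.load(open("I0.pkl","rb")); T,S=I["top"],I["side"]
tp=lambda x,y:((x+.5)/5-.5+172,(y+.5)/5-.5+140)
sp=lambda x,y:((x+.5)/4.7-.5+168,(y+.5)/4.7-.5+160)
for n,a,b in[("NR corner",(745,500),(330,497)),("NL corner",(60,546),(25,145)),("slot near-left?",(575,490),(262,385)),("win near-right",(457,462),(240,307)),("sw tab top",(130,459),(118,127)),("clip top",(395,397),(268,240))]:
    p,e=tri(T,tp(*a),S,sp(*b)); print(n,p.round(1),round(e,1))
m=[((101,131),(33,70)),((101,-131),(713,30)),((-81,-131),(745,500)),((-81,131),(60,546))]
W=np.array([[*a,55.] for a,_ in m]); P=np.array([onz(T,tp(*b),55) for _,b in m])
def f(q):
    c,s=np.cos(q[2]),np.sin(q[2]); return (W[:,:2]@np.array([[c,s],[-s,c]])+q[:2]-P[:,:2]).ravel()
r=least_squares(f,[600,0,0]); q=r.x; print("pose",q, "res",r.fun.round(1))
c,s=np.cos(q[2]),np.sin(q[2]); R=np.array([[c,-s],[s,c]])
loc=lambda uv,z:(R.T@(onz(T,tp(*uv),z)[:2]-q[:2])).round(1)
for n,uv,z in[("pointer",(312,448),52),("clip",(395,400),61),("st1",(343,408),56.5),("st2",(370,406),56.5),("st4",(424,402),56.5),("slot",(596,429),57),("win",(360,445),55),("tab",(132,459),67),("pot",(387,207),93),("tea",(107,144),72)]: print(n,loc(uv,z))
for n,l in dict(slot=(-50,-75),tab=(-50,98),win=(-50,10)).items(): print(n,(R@np.array(l)+q[:2]).round(1))
# side check of pose
for n,l in dict(NR=(-81,-131,55),NL=(-81,131,55),slotn=(-73,-66.5,55),tab=(-50,98,67.5)).items():
    u=proj(S,[*(R@np.array(l[:2])+q[:2]),l[2]])[0]; print(n,((u+.5-[168,160])*4.7-.5).round(0))
```

```text
NR corner [488.4 103.9  54.9] 1.6
NL corner [474.8 365.2  55.3] 1.2
slot near-left? [493.6 169.   55.1] 2.0
win near-right [505.4 213.7  56.4] 2.7
sw tab top [508.  336.8  69.4] 0.9
clip top [530.  237.2  64.3] 1.5
pose [5.61526323e+02 2.38732434e+02 4.91651614e-02] res [ 0.1  0.3  0.6 -0.1 -0.6 -0.3 -0.   0.2]
pointer [-49.9  33. ]
clip [-33.5   0.4]
st1 [-35.3  20.2]
st2 [-35.2  10. ]
st4 [-35.  -10.6]
slot [-49.4 -75.2]
win [-49.8  14.7]
tab [-49.2 100.2]
pot [37.5 -0.6]
tea [ 69.  102.2]
slot [515.3 161.4]
tab [506.8 334.2]
win [511.1 246.3]
NR [324. 498.]
NL [ 22. 146.]
slotn [255. 387.]
tab [117. 134.]
```

The fit is consistent, with residuals under 1 mm and the side view agreeing. The clip is at y 0.2, so the target is 3.2 rad. The pointer at y 33 puts the wheel at about 0.86 rad. I'll square the tool to the warmer, shut the fingers, and check the route past the cosy.

Emit:
{"method": "move_arm", "body": {"targets": "-1 0 0 0 0 0 6.3; -1 0 0 0 0 0 6.3; -1 0 0 0 0 0 6.4; -1 0 0 0 0 0 0"}}

```text
clock: 0.43
eef_pos: [242.1, -602.8, 230.8]
tool_rot: [-3.141, 0.001, 0.048]
force: [0.0, 0.4, -1.0]
width: 39.0
gripper_force: 0.0
```

```bash
cat >> h.py <<'E'
q=np.array([561.5,238.7]); YAW=0.04917
Rw=np.array([[np.cos(YAW),-np.sin(YAW)],[np.sin(YAW),np.cos(YAW)]])
def st():
    s=read_state(); p=s["eef_pos"]
    print("t",round(s["clock"],2),"local",(Rw.T@(p[:2]-q)).round(1),"z",round(p[2],2),"rot",np.degrees(np.array(s["tool_rot"])-[0,0,YAW]).round(2),"F",(Rw.T@s["force"][:2]).round(2),round(s["force"][2],2),"w",round(s["width"],1),"qp",s["qpos"].round(2))
E
python3 - <<'E'
from h import *
import pickle
I=pickle.load(open("I0.pkl","rb")); T,S=I["top"],I["side"]
st()
for z in (0,150,300): print(z,[onz(T,(u/1.5,v/1.5),z)[:2].round(0) for u,v in((551,250),(580,350),(680,365),(760,355))])
for uv in((430,530),(735,515),(470,610)): print(onz(S,(uv[0]/1.5,uv[1]/1.5),0).round(0))
print(tri(T,(743/1.5,217/1.5),S,(650/1.5,200/1.5)))
E
```

```text
t 0.43 local [-360.3 -824.8] z 230.76 rot [-1.7995e+02  4.0000e-02 -9.0000e-02] F [0.04 0.41] -0.96 w 39.0 qp [ 1.07  0.63  0.13  1.52 -0.09  1.   -0.3 ]
0 [array([632.,  -5.]), array([494., -43.]), array([ 469., -187.]), array([ 480., -311.])]
150 [array([618.,  36.]), array([502.,   5.]), array([ 482., -116.]), array([ 490., -220.])]
300 [array([603.,  78.]), array([510.,  52.]), array([494., -45.]), array([ 501., -129.])]
[492. -40.   0.]
[ 755. -170.    0.]
[ 479. -123.    0.]
(array([629.55989134, -94.89927377, 337.05582808]), np.float64(1.3857368588995929))
```

Emit:
{"method": "move_arm", "body": {"targets": "-1 1.31 -3.42 0 0 0 0; -1 1.31 -3.42 0 0 0 0; -1 1.31 -3.42 0 0 0 0; -1 1.31 -3.42 0 0 0 0; -1 1.31 -3.42 0 0 0 0"}}

```text
clock: 0.85
eef_pos: [299.2, -427.3, 231.1]
tool_rot: [-3.141, 0.0, 0.054]
force: [1.4, 0.4, 0.1]
width: -0.1
gripper_force: 0.0
```

Emit:
{"method": "move_arm", "body": {"targets": "-1 1.31 -3.42 0 0 0 0; -1 1.31 -3.42 0 0 0 0; -1 1.31 -3.42 0 0 0 0; -1 1.31 -3.42 0 0 0 0; -1 1.03 -3.53 0 0 0 0"}}

```text
clock: 1.27
eef_pos: [353.7, -252.5, 231.4]
tool_rot: [3.141, -0.001, 0.054]
force: [1.3, -0.6, 0.1]
width: 0.2
gripper_force: 0.0
```

Emit:
{"method": "move_arm", "body": {"targets": "-1 1.03 -3.53 0 0 0 0; -1 1.03 -3.53 0 0 0 0; -1 1.03 -3.53 0 0 0 0; -1 1.03 -3.53 0 0 0 0; -1 1.03 -3.53 0 0 0 0"}}

```text
clock: 1.68
eef_pos: [395.7, -73.5, 231.5]
tool_rot: [3.141, -0.0, 0.054]
force: [0.6, -0.5, -0.4]
width: 0.4
gripper_force: 0.0
```

```bash
python3 -c "from h import *; st()"
```

```text
t 1.68 local [-181.  -303.7] z 231.45 rot [ 1.7999e+02 -2.0000e-02  2.6000e-01] F [ 0.56 -0.53] -0.39 w 0.4 qp [ 0.07  0.28  0.06  2.16 -0.02  0.7  -1.38]
```

Emit:
{"method": "move_arm", "body": {"targets": "-1 1.1 -3.5 0 0 0 0; -1 1.1 -3.5 0 0 0 0; -1 1.5 -3.5 0 0 0 0; -1 1.8 -3.4 0 0 0 0; -1 1.8 -3.4 0 0 0 0"}}

```text
clock: 2.1
eef_pos: [460.0, 103.1, 231.4]
tool_rot: [3.141, -0.0, 0.054]
force: [1.0, 0.2, -0.8]
width: 0.3
gripper_force: 0.0
```

Emit:
{"method": "move_arm", "body": {"targets": "-1 2.0 -3.2 0.5 0 0 0; -1 1.5 -1.0 3 0 0 0; -1 0 0 3.5 0 0 0; -1 0 0 3.5 0 0 0; -1 0 0 2 0 0 0"}}

```text
clock: 2.52
eef_pos: [490.9, 144.9, 103.1]
tool_rot: [3.141, 0.004, 0.055]
force: [-1.5, -0.3, 1.0]
width: 0.2
gripper_force: 0.0
```

Emit:
{"method": "move_arm", "body": {"targets": "-1 0 0 0 0 0 0; -1 0 0 0 0 0 0"}}

```text
clock: 2.68
eef_pos: [492.1, 144.7, 105.7]
tool_rot: [3.141, 0.002, 0.052]
force: [0.9, -0.2, 0.6]
width: -0.0
gripper_force: 0.0
```

```bash
python3 -c "from h import *; st()"
```

```text
t 2.68 local [-73.9 -90.4] z 105.7 rot [1.7997e+02 1.3000e-01 1.8000e-01] F [ 0.92 -0.25] 0.6 w -0.0 qp [-0.34  0.63  0.    2.01 -0.    0.51 -1.86]
```

Emit:
{"method": "move_arm", "body": {"targets": "-1 0.85 -0.77 1.5 0 0 0; -1 0.85 -0.77 1.5 0 0 0; -1 0 0 0.3 0 0 0; -1 0 0 0 0 0 0; -1 0 0 0 0 0 0"}}

```text
clock: 3.1
eef_pos: [509.1, 160.8, 74.7]
tool_rot: [-3.141, -0.001, 0.05]
force: [-0.8, 0.5, -0.5]
width: -0.2
gripper_force: 0.0
```

Run:
```python
from h import *
import pickle
st()
I=pickle.load(open("I0.pkl","rb")); S=I["side"]
x,y,w,h,s=218,226,38,28,18
c=cv2.resize(S["color"][y:y+h,x:x+w,::-1],None,fx=s,fy=s,interpolation=cv2.INTER_CUBIC)
def P(l): return (proj(S,np.c_[(Rw@l[:,:2].T).T+q,l[:,2]])+.5-[x,y])*s-.5
for hh,col in((4,(0,0,255)),(8,(0,255,0)),(12,(255,0,0))):
    for yy in(-69,-81):
        a=np.linspace(-1.2,1.2,60); l=np.c_[-50+22*np.sin(a),0*a+yy,55+hh-22+22*np.cos(a)]; l=l[l[:,2]>55]
        cv2.polylines(c,[P(l).astype(int)],False,col,1)
cv2.polylines(c,[P(np.array([[-73,-66.5,55],[-27,-66.5,55],[-27,-83.5,55],[-73,-83.5,55.]])).astype(int)],True,(255,0,255),1)
cv2.imwrite("pics/wheel.png",c)
```

```text
t 3.1 local [-56.1 -75.2] z 74.68 rot [-1.7999e+02 -6.0000e-02  7.0000e-02] F [-0.81  0.5 ] -0.52 w -0.2 qp [-0.36  0.7   0.    1.97 -0.    0.47 -1.88]
```

View pics/wheel.png

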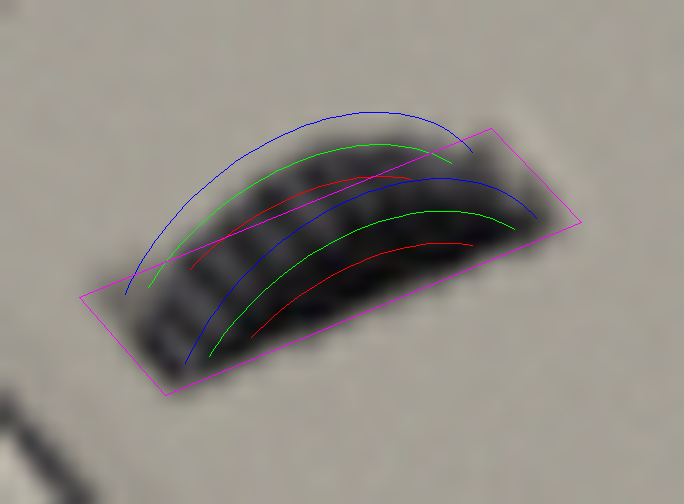

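The overlay puts the wheel's outline between the 8 mm and 12 mm arcs, at about 9 mm proud, so the top is near z 64. Now I'll feel for it.

Emit:
{"method": "move_arm", "body": {"targets": "-1 0 0 0.4 0 0 0; -1 0 0 0.3 0 0 0; -1 0 0 0 0 0 0; -1 0 0 0 0 0 0"}}

```text
clock: 3.43
eef_pos: [508.8, 160.9, 66.5]
tool_rot: [3.141, 0.0, 0.05]
force: [-0.3, 0.5, -0.1]
width: 0.2
gripper_force: 0.0
```

Emit:
{"method": "move_arm", "body": {"targets": "-1 0 0 0.05 0 0 0; -1 0 0 0.05 0 0 0; -1 0 0 0 0 0 0"}}

```text
clock: 3.68
eef_pos: [508.9, 161.1, 65.3]
tool_rot: [-3.142, 0.0, 0.05]
force: [0.9, 0.0, 0.1]
width: 0.3
gripper_force: 0.0
```

Emit:
{"method": "move_arm", "body": {"targets": "-1 0 0 0.05 0 0 0; -1 0 0 0 0 0 0; -1 0 0 0 0 0 0"}}

```text
clock: 3.93
eef_pos: [508.9, 161.2, 64.8]
tool_rot: [-3.142, 0.0, 0.05]
force: [-0.4, 0.7, -1.1]
width: -0.3
gripper_force: 0.0
```

Emit:
{"method": "move_arm", "body": {"targets": "-1 0 0 0.05 0 0 0; -1 0 0 0 0 0 0; -1 0 0 0 0 0 0"}}

```text
clock: 4.18
eef_pos: [508.9, 161.1, 64.3]
tool_rot: [-3.142, 0.0, 0.05]
force: [-0.1, -0.7, -0.2]
width: -0.3
gripper_force: 0.0
```

Emit:
{"method": "move_arm", "body": {"targets": "-1 0 0 0.03 0 0 0; -1 0 0 0 0 0 0; -1 0 0 0 0 0 0"}}

```text
clock: 4.43
eef_pos: [508.9, 161.1, 64.0]
tool_rot: [3.142, -0.0, 0.05]
force: [-0.0, -0.0, -0.3]
width: -0.3
gripper_force: 0.0
```

Emit:
{"method": "move_arm", "body": {"targets": "-1 0 0 0.04 0 0 0; -1 0 0 0 0 0 0; -1 0 0 0 0 0 0"}}

```text
clock: 4.68
eef_pos: [508.9, 161.1, 63.6]
tool_rot: [3.142, -0.0, 0.05]
force: [0.6, 0.6, -0.1]
width: -0.2
gripper_force: 0.0
```

Emit:
{"method": "move_arm", "body": {"targets": "-1 0 0 0.04 0 0 0; -1 0 0 0 0 0 0; -1 0 0 0 0 0 0"}}

```text
clock: 4.93
eef_pos: [508.9, 161.1, 63.2]
tool_rot: [3.142, 0.0, 0.05]
force: [0.3, 0.2, 0.6]
width: 0.1
gripper_force: 0.0
```

Emit:
{"method": "move_arm", "body": {"targets": "-1 0 0 0.04 0 0 0; -1 0 0 0 0 0 0; -1 0 0 0 0 0 0"}}

```text
clock: 5.18
eef_pos: [509.0, 161.2, 62.9]
tool_rot: [-3.142, -0.0, 0.05]
force: [-0.8, -0.0, 1.5]
width: -0.1
gripper_force: 0.5
```

Emit:
{"method": "move_arm", "body": {"targets": "-1 0 0 0.04 0 0 0; -1 0 0 0 0 0 0; -1 0 0 0 0 0 0"}}

```text
clock: 5.43
eef_pos: [509.0, 161.2, 62.6]
tool_rot: [-3.142, -0.0, 0.05]
force: [-0.0, -0.0, 3.0]
width: 0.1
gripper_force: 1.3
```

Emit:
{"method": "move_arm", "body": {"targets": "-1 0 0 0.03 0 0 0; -1 0 0 0 0 0 0"}}

```text
clock: 5.6
eef_pos: [509.0, 161.2, 62.3]
tool_rot: [-3.142, -0.0, 0.05]
force: [-1.3, -0.1, 3.1]
width: 0.0
gripper_force: 2.1
```

Emit:
{"method": "move_arm", "body": {"targets": "-1 0.2 0 0 0 0 0; -1 0.2 0 0 0 0 0; -1 0.2 0 0 0 0 0"}}

```text
clock: 5.85
eef_pos: [514.7, 161.5, 62.2]
tool_rot: [3.142, 0.001, 0.05]
force: [-1.8, 0.4, 5.0]
width: 0.1
gripper_force: 2.4
```

Emit:
{"method": "move_arm", "body": {"targets": "-1 0.2 0 0 0 0 0; -1 0.2 0 0 0 0 0; -1 0.2 0 0 0 0 0"}}

```text
clock: 6.1
eef_pos: [521.1, 161.8, 62.2]
tool_rot: [-3.142, 0.0, 0.05]
force: [-2.4, 0.5, 4.0]
width: 0.1
gripper_force: 2.5
```

Run:
```python
from h import *
st()
F=[]
for n in("top","side"):
    i=cams.get_image(n); F.append(read_state()["force"])
    x,y,w,h,s=((215,205,120,60,5) if n=="top" else (190,190,90,70,6))
    cv2.imwrite(f"pics/{n}1.png",cv2.resize(i["color"][y:y+h,x:x+w,::-1],None,fx=s,fy=s,interpolation=cv2.INTER_CUBIC))
st()
a=cv2.imread("pics/top1.png");b=cv2.imread("pics/side1.png");H=max(a.shape[0],b.shape[0])
c=np.zeros((a.shape[0]+b.shape[0],600,3),np.uint8);c[:300,:600]=a;c[300:,:540]=b
cv2.imwrite("pics/m1.png",cv2.resize(c,None,fx=.8,fy=.8))
```

```text
t 6.1 local [-44.2 -74.8] z 62.15 rot [-1.8e+02  0.0e+00  6.0e-02] F [-2.33  0.58] 4.02 w 0.1 qp [-0.35  0.73  0.    1.94 -0.    0.47 -1.87]
t 6.2 local [-43.6 -74.8] z 62.2 rot [-1.7999e+02 -6.0000e-02  5.0000e-02] F [-0.1  -0.32] 4.84 w 0.3 qp [-0.35  0.73  0.    1.94 -0.    0.47 -1.87]
```

View pics/m1.png

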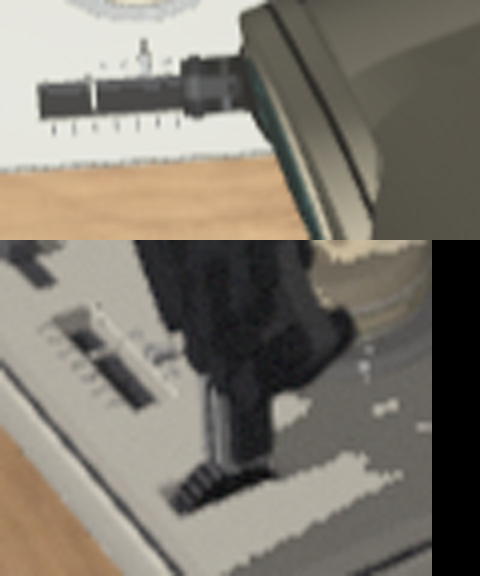

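The top part of the picture shows the pointer now near (93,97), with the clip at (145,55) still visible. The pointer moved about 7.4 mm for 12 mm of roll, so there was no slip, and the force was about 4–5 N. I'll write a pointer tracker while doing the next stroke.

Emit:
{"method": "move_arm", "body": {"targets": "-1 0 0 -0.2 0 0 0; -1 0 0 -0.2 0 0 0; -1 -0.7 0 0 0 0 0; -1 -0.74 0 0 0 0 0; -1 0 0 0 0 0 0"}}

```text
clock: 6.62
eef_pos: [503.8, 160.7, 65.8]
tool_rot: [3.141, 0.003, 0.051]
force: [-0.7, -0.0, 0.2]
width: 0.2
gripper_force: 0.0
```

Emit:
{"method": "move_arm", "body": {"targets": "-1 0 0 0.2 0 0 0; -1 0 0 0.1 0 0 0; -1 0 0 0.05 0 0 0; -1 0 0 0.05 0 0 0; -1 0 0 0 0 0 0"}}

```text
clock: 7.03
eef_pos: [506.6, 161.1, 62.2]
tool_rot: [-3.142, 0.0, 0.05]
force: [-1.4, 0.3, 3.2]
width: -0.0
gripper_force: 2.0
```

```bash
cat >> h.py <<'E'
def ptr(i,z=50.,ys=None,xs=(-54,-46)):
    ys=np.arange(44,-24,-.25) if ys is None else ys; x=np.linspace(*xs,9)
    g=np.array([[*(Rw@[a,b]+q),z] for a in x for b in ys]); m=proj(i,g).astype(np.float32)
    p=cv2.remap(cv2.cvtColor(i["color"],cv2.COLOR_RGB2GRAY),m[:,0].reshape(9,-1),m[:,1].reshape(9,-1),cv2.INTER_LINEAR).mean(0)
    k=p.argmax(); w=slice(max(k-14,0),k+15); v=np.clip(p[w]-np.median(p)-5,0,None); return round(float((v*ys[w]).sum()/v.sum()),2),int(p.max()),int(np.median(p))
E
python3 - <<'E'
from h import *
import pickle
I=pickle.load(open("I0.pkl","rb")); st()
J=cams.get_image("top"); K2=cams.get_image("side"); st()
for z in(44,47,50,53,55): print(z,"t0",ptr(I["top"],z),"s0",ptr(I["side"],z,xs=(-48,-45)),"t1",ptr(J,z),"s1",ptr(K2,z,xs=(-48,-45)))
for n in("top","side"): print("clip",n,ptr(I[n],61,np.arange(6,-6,-.25),(-37,-31)))
E
```

```text
t 7.03 local [-58.7 -74.8] z 62.22 rot [-1.8e+02  0.0e+00  6.0e-02] F [-1.36  0.38] 3.18 w -0.0 qp [-0.36  0.72  0.    1.98 -0.    0.44 -1.88]
t 7.13 local [-58.7 -74.8] z 62.29 rot [-1.7999e+02 -1.0000e-02  5.0000e-02] F [-0.34  0.27] 4.27 w -0.1 qp [-0.36  0.72  0.    1.98 -0.    0.44 -1.88]
44 t0 (33.34, 204, 72) s0 (-21.01, 161, 52) t1 (25.16, 200, 77) s1 (-13.08, 173, 57)
47 t0 (-22.66, 204, 72) s0 (-15.89, 161, 60) t1 (25.12, 198, 77) s1 (-15.87, 173, 66)
50 t0 (-22.62, 206, 72) s0 (-20.09, 160, 71) t1 (25.08, 198, 77) s1 (-18.8, 166, 77)
53 t0 (-22.57, 208, 71) s0 (-21.96, 160, 96) t1 (25.04, 196, 76) s1 (-20.77, 151, 105)
55 t0 (-22.54, 210, 71) s0 (-22.24, 157, 116) t1 (25.01, 197, 76) s1 (20.92, 144, 128)
clip top (-4.74, 215, 188)
clip side (4.64, 148, 130)
```

The tracker gives the pointer at y 25.1, i.e. 1.42 rad, so about 39 mm of roll remains. I'll do two 16 mm strokes.

Emit:
{"method": "move_arm", "body": {"targets": "-1 0.2 0 0 0 0 0; -1 0.25 0 0 0 0 0; -1 0.25 0 0 0 0 0; -1 0.25 0 0 0 0 0; -1 0.25 0 0 0 0 0"}}

```text
clock: 7.55
eef_pos: [518.9, 161.7, 62.2]
tool_rot: [-3.141, -0.0, 0.05]
force: [-3.1, 0.5, 4.5]
width: -0.1
gripper_force: 2.4
```

Emit:
{"method": "move_arm", "body": {"targets": "-1 0.2 0 0 0 0 0; -1 0.2 0 0 0 0 0; -1 0 0 0 0 0 0"}}

```text
clock: 7.8
eef_pos: [523.3, 161.9, 62.2]
tool_rot: [-3.141, -0.001, 0.05]
force: [-0.5, 1.3, 4.6]
width: -0.2
gripper_force: 2.3
```

Emit:
{"method": "move_arm", "body": {"targets": "-1 0 0 -0.2 0 0 0; -1 0 0 -0.2 0 0 0; -1 -0.8 0 0 0 0 0; -1 -0.8 0 0 0 0 0; -1 0 0 0 0 0 0"}}

```text
clock: 8.22
eef_pos: [503.5, 160.6, 65.8]
tool_rot: [3.141, 0.004, 0.051]
force: [-0.7, -0.0, 0.3]
width: 0.0
gripper_force: 0.0
```

Run:
```python
from h import *
st(); print(ptr(cams.get_image("top"))); st()
```

```text
t 8.22 local [-61.8 -75.2] z 65.76 rot [1.7995e+02 2.1000e-01 1.0000e-01] F [-0.7   0.01] 0.29 w 0.0 qp [-0.36  0.71  0.    1.99 -0.    0.45 -1.88]
(14.4, 205, 76)
t 8.27 local [-60.5 -75. ] z 65.92 rot [1.7997e+02 1.2000e-01 1.0000e-01] F [ 0.31 -0.67] 0.85 w -0.2 qp [-0.36  0.71  0.    1.98 -0.    0.45 -1.88]
```

Emit:
{"method": "move_arm", "body": {"targets": "-1 0 0 0.2 0 0 0; -1 0 0 0.1 0 0 0; -1 0 0 0.05 0 0 0; -1 0 0 0.05 0 0 0; -1 0 0 0 0 0 0"}}

```text
clock: 8.68
eef_pos: [506.8, 161.1, 62.3]
tool_rot: [-3.141, -0.0, 0.05]
force: [-0.5, -0.2, 4.1]
width: -0.1
gripper_force: 1.9
```

Emit:
{"method": "move_arm", "body": {"targets": "-1 0.2 0 0 0 0 0; -1 0.25 0 0 0 0 0; -1 0.25 0 0 0 0 0; -1 0.25 0 0 0 0 0; -1 0.25 0 0 0 0 0"}}

```text
clock: 9.1
eef_pos: [518.8, 161.7, 62.2]
tool_rot: [-3.142, 0.0, 0.05]
force: [-3.3, 1.0, 4.6]
width: 0.2
gripper_force: 2.4
```

Emit:
{"method": "move_arm", "body": {"targets": "-1 0.2 0 0 0 0 0; -1 0.2 0 0 0 0 0; -1 0 0 0 0 0 0"}}

```text
clock: 9.35
eef_pos: [523.3, 161.9, 62.2]
tool_rot: [-3.141, -0.001, 0.05]
force: [-0.9, -0.3, 4.9]
width: 0.1
gripper_force: 2.3
```

Emit:
{"method": "move_arm", "body": {"targets": "-1 0 0 -0.2 0 0 0; -1 0 0 -0.2 0 0 0; -1 -0.6 0 0 0 0 0; -1 -0.6 0 0 0 0 0; -1 0 0 0 0 0 0"}}

```text
clock: 9.77
eef_pos: [508.2, 160.9, 65.8]
tool_rot: [3.141, 0.003, 0.051]
force: [-0.8, 0.4, 0.7]
width: 0.1
gripper_force: 0.0
```

Emit:
{"method": "move_arm", "body": {"targets": "-1 0 0 0.2 0 0 0; -1 0 0 0.1 0 0 0; -1 0 0 0.05 0 0 0; -1 0 0 0.05 0 0 0; -1 0 0 0 0 0 0"}}

```text
clock: 10.18
eef_pos: [510.6, 161.3, 62.3]
tool_rot: [-3.142, 0.0, 0.05]
force: [-1.0, -0.0, 3.7]
width: 0.0
gripper_force: 2.2
```

Run:
```python
from h import *
st(); print(ptr(cams.get_image("top"))); st()
```

```text
t 10.18 local [-54.7 -74.8] z 62.26 rot [-1.8e+02  0.0e+00  5.0e-02] F [-1.01  0.03] 3.7 w 0.0 qp [-0.36  0.72  0.    1.97 -0.    0.45 -1.88]
(3.73, 172, 76)
t 10.23 local [-54.7 -74.9] z 62.29 rot [-1.8e+02 -0.0e+00  6.0e-02] F [-1.99 -0.23] 4.03 w -0.1 qp [-0.36  0.72  0.    1.97 -0.    0.45 -1.88]
```

Emit:
{"method": "move_arm", "body": {"targets": "-1 0.2 0 0 0 0 0; -1 0.2 0 0 0 0 0; -1 0.13 0 0 0 0 0; -1 0 0 0 0 0 0; -1 0 0 0 0 0 0"}}

```text
clock: 10.65
eef_pos: [516.4, 161.5, 62.3]
tool_rot: [-3.141, -0.001, 0.05]
force: [-1.3, 0.4, 4.3]
width: -0.1
gripper_force: 2.2
```

Run:
```python
from h import *
st(); print(ptr(cams.get_image("top"))); st()
```

```text
t 10.65 local [-48.9 -74.9] z 62.26 rot [-1.7999e+02 -6.0000e-02  5.0000e-02] F [-1.33  0.45] 4.3 w -0.1 qp [-0.36  0.72  0.    1.96 -0.    0.46 -1.87]
(-0.09, 175, 77)
t 10.7 local [-48.8 -74.8] z 62.24 rot [-1.7999e+02 -6.0000e-02  5.0000e-02] F [-1.21 -0.49] 4.01 w -0.4 qp [-0.36  0.72  0.    1.96 -0.    0.46 -1.87]
```

The pointer is at y −0.1 against the clip at 0.2, so it is set. I'll lift straight off and go to the left of the switch.

Emit:
{"method": "move_arm", "body": {"targets": "-1 0 0 -0.2 0 0 0; -1 0 0 -0.5 0 0 0; -1 0 0 -1.5 0 0 0; -1 0 0 -2.0 0 0 0; -1 0 -2 0 0 0 0"}}

```text
clock: 11.12
eef_pos: [517.2, 177.3, 107.0]
tool_rot: [3.139, -0.004, 0.044]
force: [-0.0, -1.2, -0.0]
width: 0.2
gripper_force: 0.0
```

Emit:
{"method": "move_arm", "body": {"targets": "-1 0 -3.5 0 0 0 0; -1 0 -3.5 0 0 0 0; -1 0 -3.5 0 0 0 0; -1 0 -3.5 0 0 0 0; -1 0 -3.5 0 0 0 0"}}

```text
clock: 11.53
eef_pos: [505.7, 357.8, 104.3]
tool_rot: [3.142, -0.0, 0.05]
force: [0.7, 0.4, 0.2]
width: -0.2
gripper_force: 0.0
```

Emit:
{"method": "move_arm", "body": {"targets": "-1 0 -0.8 0 0 0 0; -1 0 0 0 0 0 0; -1 0 0 0 0 0 0"}}

```text
clock: 11.78
eef_pos: [505.4, 363.6, 103.9]
tool_rot: [3.14, 0.0, 0.051]
force: [0.0, -0.4, -0.7]
width: -0.0
gripper_force: 0.0
```

Run:
```python
from h import *
st(); i=cams.get_image("top"); print(ptr(i))
i=cams.get_image("side"); st()
cv2.imwrite("pics/s2.png",cv2.resize(i["color"][130:270,150:290,::-1],None,fx=4,fy=4,interpolation=cv2.INTER_CUBIC))
```

```text
t 11.78 local [-49.9 127.5] z 103.86 rot [1.7992e+02 2.0000e-02 1.0000e-01] F [ 0.01 -0.38] -0.66 w -0.0 qp [-0.69  0.74  0.04  1.71 -0.04  0.69 -2.15]
(-22.6, 225, 80)
t 11.88 local [-49.2 125.4] z 103.99 rot [ 1.7987e+02  2.0000e-02 -9.0000e-02] F [-0.79  0.39] -0.22 w 0.2 qp [-0.69  0.74  0.04  1.71 -0.04  0.69 -2.15]
```

View pics/s2.png

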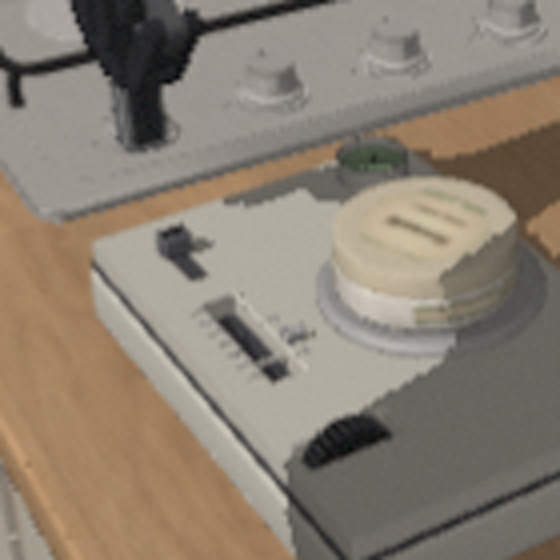

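The side view shows the finger hanging left of the switch tab, which is at (175,245). Pot and candle are undisturbed. I'll recheck the pointer with a restricted range, then descend.

Run:
```python
from h import *
i=cams.get_image("top"); print(ptr(i,ys=np.arange(42,-18,-.25))); st()
cv2.imwrite("pics/t3.png",cv2.resize(i["color"][205:245,180:300,::-1],None,fx=6,fy=6,interpolation=cv2.INTER_CUBIC))
```

```text
(-0.08, 185, 80)
t 11.93 local [-49.  125.4] z 104.1 rot [ 1.7989e+02  1.0000e-02 -1.1000e-01] F [-0.16 -0.37] -0.14 w -0.2 qp [-0.69  0.74  0.04  1.71 -0.04  0.69 -2.15]
```

View pics/t3.png

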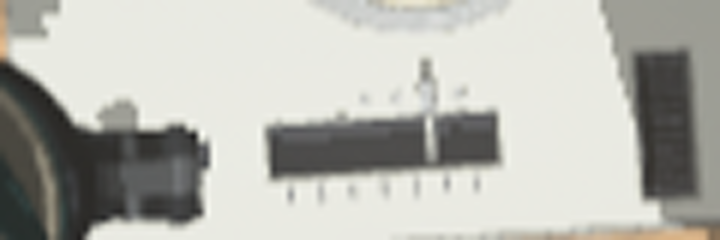

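The pointer at (431,140) lines up with the clip at (427,95). I'll descend left of the tab.

Emit:
{"method": "move_arm", "body": {"targets": "-1 -0.1 -0.3 1.5 0 0 0; -1 0 0 1.5 0 0 0; -1 0 0 0.8 0 0 0; -1 0 0 0.3 0 0 0; -1 0 0 0 0 0 0"}}

```text
clock: 12.35
eef_pos: [504.5, 365.7, 62.5]
tool_rot: [3.14, 0.001, 0.049]
force: [0.2, -0.3, -0.1]
width: -0.3
gripper_force: 0.0
```

Emit:
{"method": "move_arm", "body": {"targets": "-1 0 0 0 0 0 0; -1 0 0 0 0 0 0"}}

```text
clock: 12.52
eef_pos: [505.1, 367.1, 63.9]
tool_rot: [-3.141, -0.001, 0.05]
force: [-0.4, -0.4, 1.1]
width: -0.3
gripper_force: 0.0
```

```bash
python3 -c "from h import *; st()"
```

```text
t 12.52 local [-50. 131.] z 63.87 rot [-1.7997e+02 -6.0000e-02  3.0000e-02] F [-0.42 -0.4 ] 1.07 w -0.3 qp [-0.7   0.8   0.04  1.72 -0.05  0.62 -2.15]
```

Emit:
{"method": "move_arm", "body": {"targets": "-1 0 0 0.2 0 0 0; -1 0 0 0.2 0 0 0; -1 0 0.3 0 0 0 0; -1 0 0.3 0 0 0 0; -1 0 0 0 0 0 0"}}

```text
clock: 12.93
eef_pos: [505.0, 360.0, 59.1]
tool_rot: [3.141, 0.0, 0.049]
force: [0.6, -0.4, 0.0]
width: -0.2
gripper_force: 0.0
```

Emit:
{"method": "move_arm", "body": {"targets": "-1 0 0.2 0 0 0 0; -1 0 0.2 0 0 0 0; -1 0 0 0 0 0 0"}}

```text
clock: 13.18
eef_pos: [505.2, 356.5, 59.2]
tool_rot: [3.141, -0.0, 0.05]
force: [0.2, -0.0, -0.5]
width: -0.2
gripper_force: 0.0
```

Emit:
{"method": "move_arm", "body": {"targets": "-1 0 0.1 0 0 0 0; -1 0 0.1 0 0 0 0; -1 0 0 0 0 0 0"}}

```text
clock: 13.43
eef_pos: [505.2, 354.9, 59.1]
tool_rot: [3.141, -0.0, 0.05]
force: [-0.7, -0.8, -0.7]
width: 0.3
gripper_force: 0.0
```

```bash
python3 -c "from h import *; st()"
```

```text
t 13.43 local [-50.6 118.8] z 59.13 rot [ 1.7999e+02 -0.0000e+00  4.0000e-02] F [-0.75 -0.77] -0.72 w 0.3 qp [-0.68  0.8   0.03  1.74 -0.04  0.6  -2.14]
```

Emit:
{"method": "move_arm", "body": {"targets": "-1 0 0.1 0 0 0 0; -1 0 0.1 0 0 0 0; -1 0 0.1 0 0 0 0"}}

```text
clock: 13.68
eef_pos: [505.3, 352.5, 59.1]
tool_rot: [-3.141, -0.0, 0.05]
force: [-1.8, 2.7, -0.9]
width: -0.4
gripper_force: 1.1
```

Emit:
{"method": "move_arm", "body": {"targets": "-1 0 0.1 0 0 0 0; -1 0 0.1 0 0 0 0; -1 0 0.1 0 0 0 0"}}

```text
clock: 13.93
eef_pos: [505.3, 350.3, 59.2]
tool_rot: [-3.14, -0.0, 0.051]
force: [0.3, 3.3, -0.6]
width: 0.3
gripper_force: 1.3
```

Emit:
{"method": "move_arm", "body": {"targets": "-1 0 0.1 0 0 0 0; -1 0 0.1 0 0 0 0; -1 0 0.1 0 0 0 0"}}

```text
clock: 14.18
eef_pos: [505.5, 346.3, 59.2]
tool_rot: [-3.141, -0.0, 0.05]
force: [-0.2, 2.6, 0.0]
width: -0.0
gripper_force: 1.3
```

Emit:
{"method": "move_arm", "body": {"targets": "-1 0 0.1 0 0 0 0; -1 0 0.1 0 0 0 0; -1 0 0.1 0 0 0 0"}}

```text
clock: 14.43
eef_pos: [505.7, 343.1, 59.2]
tool_rot: [-3.142, -0.0, 0.05]
force: [-1.2, 3.3, -0.3]
width: 0.2
gripper_force: 1.4
```

Emit:
{"method": "move_arm", "body": {"targets": "-1 0 0.1 0 0 0 0; -1 0 0.1 0 0 0 0; -1 0 0.1 0 0 0 0; -1 0 0.1 0 0 0 0; -1 0 0 0 0 0 0"}}

```text
clock: 14.85
eef_pos: [505.9, 338.8, 59.1]
tool_rot: [3.141, 0.0, 0.05]
force: [0.0, 2.1, 0.4]
width: 0.1
gripper_force: 1.2
```

Emit:
{"method": "move_arm", "body": {"targets": "-1 0 0.1 0 0 0 0; -1 0 0.05 0 0 0 0; -1 0 0 0 0 0 0"}}

```text
clock: 15.1
eef_pos: [506.0, 337.5, 59.1]
tool_rot: [3.141, 0.0, 0.05]
force: [0.4, 2.6, -0.1]
width: -0.2
gripper_force: 1.2
```

Emit:
{"method": "move_arm", "body": {"targets": "-1 0 0.05 0 0 0 0; -1 0 0 0 0 0 0; -1 0 0 0 0 0 0"}}

```text
clock: 15.35
eef_pos: [506.1, 337.2, 59.2]
tool_rot: [3.142, -0.0, 0.05]
force: [0.3, 1.9, 0.0]
width: -0.5
gripper_force: 1.3
```

Emit:
{"method": "move_arm", "body": {"targets": "-1 0 0.05 0 0 0 0; -1 0 0.05 0 0 0 0; -1 0 0 0 0 0 0"}}

```text
clock: 15.6
eef_pos: [506.1, 336.4, 59.2]
tool_rot: [-3.141, -0.0, 0.05]
force: [-0.5, 2.9, 0.4]
width: -0.1
gripper_force: 1.5
```

Emit:
{"method": "move_arm", "body": {"targets": "-1 0 0.05 0 0 0 0; -1 0 0 0 0 0 0; -1 0 0 0 0 0 0"}}

```text
clock: 15.85
eef_pos: [506.1, 336.3, 59.2]
tool_rot: [-3.141, -0.0, 0.051]
force: [-0.4, 3.8, -0.4]
width: 0.5
gripper_force: 2.2
```

Emit:
{"method": "move_arm", "body": {"targets": "-1 0 0.05 0 0 0 0; -1 0 0 0 0 0 0; -1 0 0 0 0 0 0"}}

```text
clock: 16.1
eef_pos: [506.1, 336.3, 59.2]
tool_rot: [-3.14, -0.0, 0.051]
force: [-0.7, 5.2, -1.1]
width: -0.2
gripper_force: 2.5
```

Emit:
{"method": "move_arm", "body": {"targets": "-1 0 0.03 0 0 0 0; -1 0 0 0 0 0 0; -1 0 0 0 0 0 0"}}

```text
clock: 16.35
eef_pos: [506.0, 336.2, 59.2]
tool_rot: [-3.14, -0.001, 0.051]
force: [-0.2, 5.5, -0.7]
width: -0.5
gripper_force: 2.7
```

The switch is at its hard stop: no further motion and the force is climbing. I'll back straight off to the left, then lift.

Emit:
{"method": "move_arm", "body": {"targets": "-1 0 -0.2 0 0 0 0; -1 0 -0.4 0 0 0 0; -1 0 -0.4 0 0 0 0; -1 0 0 0 0 0 0"}}

```text
clock: 16.68
eef_pos: [505.5, 344.8, 58.9]
tool_rot: [3.141, 0.0, 0.05]
force: [-0.3, -0.1, 1.1]
width: -0.1
gripper_force: 0.0
```

Emit:
{"method": "move_arm", "body": {"targets": "-1 0 0 -1 0 0 0; -1 0 0 -2 0 0 0; -1 0 -2 -3 0 0 0; -1 -2 -2 -2 0 0 0; -1 0 0 0 0 0 0"}}

```text
clock: 17.1
eef_pos: [481.7, 390.7, 144.2]
tool_rot: [-3.133, -0.003, 0.056]
force: [-1.2, 1.9, -0.5]
width: 0.0
gripper_force: 0.0
```

Run:
```python
from h import *
i=cams.get_image("top"); print(ptr(i,ys=np.arange(42,-18,-.25))); st()
a=cv2.resize(i["color"][140:250,175:330,::-1],None,fx=4.5,fy=4.5,interpolation=cv2.INTER_CUBIC)
cv2.imwrite("pics/t4.png",a)
```

```text
(-0.09, 182, 79)
t 17.15 local [-71.7 152.7] z 142.21 rot [-1.7974e+02 -1.4000e-01  3.3000e-01] F [-0.42 -0.15] -0.86 w -0.1 qp [-0.75  0.69  0.05  1.7  -0.05  0.75 -2.2 ]
```

View pics/t4.png

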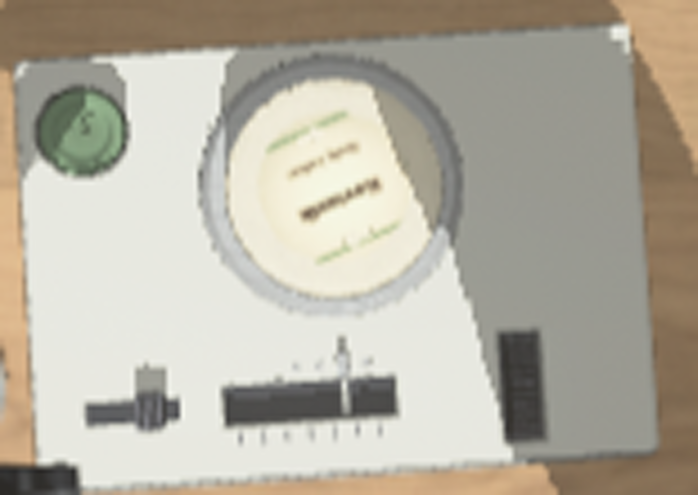

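The pointer at (346,397) sits under the clip at (343,360). The tab has moved right to (152,410), and pot and candle are in place. Handing in.

```bash
python3 -c "
from h import *
st(); print(order.finish_job())"
```

```text
t 17.15 local [-71.7 152.7] z 142.21 rot [-1.7974e+02 -1.4000e-01  3.3000e-01] F [-0.42 -0.15] -0.86 w -0.1 qp [-0.75  0.69  0.05  1.7  -0.05  0.75 -2.2 ]
the job is handed in; nothing more can be done
None
```

The pointer is set to the clip (measured at y −0.1 mm, clip at 0.2 mm), the switch is pushed to its hard stop, pot and candle look undisturbed in the last picture, and the job was handed in at 17 s; no verdict came back.

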